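# Fetch the spice jar out of the lidded storage tin

### The job

Take the lid off the cream storage tin without dragging or lifting the tin: lugs under the lid's back edge hook beneath the rim, so tip the handle side up first and draw the lid clear towards that side. Lay the lid handle-up in the middle of the table mat, then take the tall red-capped spice jar out of the tin and stand it upright on the worktop within about 10 cm of the salt shaker, not touching it. Drop nothing, leave the squat honey jar standing in the tin, and do not disturb the salt shaker, food can or teaspoon.

Things in the scene. Friction and masses are not known exactly. Their poses are not given: they have to be found in the camera images.
- tin: Open-topped storage tin, cream enamelled steel, loose, about 1.3 kg; 152 mm deep (x, front to back) x 212 mm wide (y) x 122 mm high; walls and floor 5 mm thick, corners rounded 12 mm. Origin: centre of its underside; z up; -x is its front, which faces the robot, +x its back. Clear mouth: x from -71 to 59, y from -101 to 101 mm.
- tin_lip (a point): Middle of the free edge of the keeper lip along the tin's back rim, on its top face: 59 mm behind the tin's centre, 122 mm up. The lip is 4 mm thick, flush with the rim, runs along the whole back and reaches 12 mm inwards from the back wall's inner face (x = 71 to 59 mm). Axes as the tin's.
- lid: Loose cream lid, about 0.32 kg, 158 mm deep (x) x 218 mm wide (y), plate 5 mm (panel 7.5), on the tin's rim. Origin: centre of the plate's underside; z up; -x: handle side. Below: front skirt 20 mm deep, 156 wide, at x = -68.5 to -64.5 (2.5 mm inside the front wall); side skirts 10 deep; two lugs at the back. Laid handle-up it stands level on skirt and lugs, plate underside 20 mm up.
- lid_lugs (a point): Midway between the tips of the two lug feet (y = -60, +60), 66 mm behind and 9 mm below the lid's origin. Each lug, 26 mm wide: an upright at x = 52 to 56, 20 mm deep, with a foot back to x = 66. Feet hook 7 mm under the keeper lip, 5 mm play; a level lift catches. Tip 0.2 to 0.3 rad (from about 0.35 the feet bind), then draw 10 mm or more to the handle side. Axes as the lid's.
- lid_handle (a point): Middle of the round steel bar (12 mm thick) of the lid's fixed D-handle. The bar lies along the lid's y, 52 mm long over rounded ends, centre 32 mm above the lid's underside (27 above the plate), 52 mm in front of the lid's centre. Pinch it across, or over its ends (the lid can then swing). Pulled straight up, the front skirt wedges on the front wall: swing it back about the lid's back edge.
- jar: The spice jar to fetch: glass jar with a red cap, 45 mm diameter, 106 mm high, 0.11 kg, standing upright in the tin on its 5 mm floor; cap 44.6 mm in diameter over the top 21 mm. Origin: centre of its underside; z up.
- honey: Honey jar that also stands in the tin and stays there: squat, 64 x 68 x 84 mm, green cap. Origin: centre of its underside.
- shaker: Salt shaker on the worktop, 44 mm diameter, 90 mm high, grey top. Origin: centre of its underside. It is on one side of the tin, the mat on the other.
- mat: Cork-backed table mat with a plain cream top, flat, fixed to the worktop, 228 mm (its x) x 185 mm (its y) x 8 mm thick. Origin: centre of its underside; top 8 mm above it.
- can: Closed food can on the worktop behind the work, 75 mm diameter, 110 mm high, a bystander. Origin: centre of its underside.
- teaspoon: Teaspoon lying behind the work, 130 x 27 x 11 mm, a bystander. Origin: centre of its underside.
Mind the look-alikes: they are no part of the job. Several things have the shape of the shaker; the one meant has the colours described above.

How it is judged:
By the outcome, as a careful person would: the job done as asked, in the order asked, and still so for the second after the job is handed in, with the robot touching nothing.
It also fails if it takes over 62 s, if anything falls off the work surface, if the arm or the gripper's body presses on something with over 40 N, if the wrist force passes 120 N, or if a joint passes its speed limit or range.

### The arm

A 6-joint arm with a two-finger parallel gripper is mounted at the origin on a cart in front of the work surface, level with it; the furniture and walls round the work are solid. World frame = base frame: x ahead of the robot, y to its left, z up, the work surface at z = 0. Lengths are in m, angles in rad, forces in N, time in s.
With the tool pointing down it reaches from about 0.3 to 0.875 m from the base axis. Payload 6.4 kg.
Tool frame: the origin (TCP) lies between the finger pads; the fingertips stand 19 mm ahead of it and the grasp point (between the pads) is the TCP; z points along the fingers, y is the line along which they close (so a half turn about z gives the same grasp; the last joint's range is limited). The gripper opens to 88 mm and grips with 3 to 60 N. Pads are 18 mm wide; open, the fingers measure 123 mm over their backs; the gripper's body (75 mm by 187 mm) begins 45 mm behind the grasp point.
Start: joints at [-1.327, 0.181, 1.607, -0, 1.354, -0.206], TCP at [0.25, -0.518, 0.258] pointing down, gripper open.
Joint ranges: [-2.99, 2.99], [-0.89, 2.07], [0.3, 2.58], [-1.14, 4.28], [0, 2.63], [-3.12, 3.12]. Speed limits (rad/s): [2.57, 2.57, 3.01, 3.14, 3.14, 3.14].

### API

Orientations are given as a unit quaternion [w, x, y, z].
In Python, from bench import get_obs, capture, finish_job, regions_of, mark_of gives the robot as it stands. The module is installed in compiled form; this text tells all that it offers.
- The arm moves only by the tool servo_tool, never from a script. Its argument "plan" is a list of rows, each a list of 5 numbers: the shift along the tool's x, y, z in cm, then the turn about the tool's z in degrees, then the closure, from -1 (fully open) to 1 (shut). A call has 1 to 5 rows; each row is the pose to reach, as a shift and turn from the pose commanded when the call began, along the tool's axes at that moment; what a row does not reach only later rows make up. A row lasts 1/10 s, in which the tool goes at most 50 mm and 8.59 degrees, less where a joint would pass 70% of its speed; a pose out of reach is approached as far as the arm can. A call with a gripper value outside its range is refused whole. The fingers move at their own pace and stop on an object; "newtons" is the grip in N (left out, the last holds). Time passes only in rows, so rows that repeat a pose let the fingers close. It gives the time, the measured TCP pose, the force, the opening and the grip force at its end, in the units of the state.
- get_obs(): the state, without advancing time (a new reading comes with each control period).
- capture(name): name is "side" or "top"; returns a dict with "img" (420x560x3 uint8, red, green, blue), "mtx" (3x3 intrinsics, pixels), "world_to_cam" (4x4, takes a point from world to camera coordinates). Camera axes: x right, y up, looking along -z (the intrinsics and any distortion apply to the point x, -y, -z); pixel columns grow to the right and rows downward; lengths in m; the calibration is good to about 2 mm. A picture is of the moment at which its call begins. There is no depth.
- finish_job(): hands the job in; it is judged then, once.
Trained networks look in the newest picture that a camera, given by its name, has taken for a name from the list of things; names that differ only in an ending like _2 or _b are one class to them, and where a whole thing is asked for, a point or a joint stands for the part that bears it (a point fixed in the world has none). Each returns a list of dicts, best first, with "p" (0 to 1); they miss things now and then, are a little off and sometimes report something else, mostly with a low value. They report only what shows in the picture. A call takes as long as a camera call. They do not tell look-alikes from the thing itself.
- regions_of(camera, thing): "mask" (420x560 bool, what is visible of it) and "box" ([left, top, width, height] in pixels, round what is visible of it).
- mark_of(camera, thing): "xy" ([column, row] in pixels: a listed point, or the origin of a listed thing).
The state is a dict: "time_s": time; "joint_positions": joint angles; "qd": joint speeds; "joint_efforts": joint torques, N m; "ee_pos": TCP position; "tool_rot": TCP orientation; "ft_force": force on the tool from outside, world axes, zero at the start; "torque": the same for the moment, N m; "opening": opening from 0.0 (shut) to 1.0 (fully open); "grip_force": force on a finger pad.
Only numpy, scipy, OpenCV 4.12 (cv2) and the standard library are available. Lean on these libraries where they do the work, as an engineer would, in place of code of your own. Each camera call takes 0.05 s, during which the arm holds its last target. There are 200 camera calls.

## Working session

There is one attempt and no reset: what is moved stays moved. The work goes in short steps, Python scripts to look and compute and a tool call to move; the robot and the scene stay as the last step left them, time stands still between calls to the robot, and variables do not carry over. Pictures are saved under pics/ and viewed, at most 10 in all, crops included, and the job is handed in when it is done.

Besides the shell and the picture viewer there is one more tool, called after "Emit:" by a JSON object that holds its "method" and its "body". servo_tool: Moves the arm, as the interface text tells. Its arguments: {"type":"object","properties":{"plan":{"type":"array","items":{"type":"array","items":{"type":"number"}}},"newtons":{"type":"number"}},"required":["plan"]}

```bash
mkdir -p pics
cat > h.py <<'E'
import numpy as np, cv2
from bench import *
def snap(n,f=None):
    c=capture(n)
    if f: cv2.imwrite('pics/'+f,c['img'][:,:,::-1])
    return c
def ray(c,xy):
    K=np.array(c['mtx']);T=np.array(c['world_to_cam']);R=T[:3,:3];o=-R.T@T[:3,3]
    d=np.linalg.inv(K)@[xy[0],xy[1],1];d=R.T@(d*[1,-1,-1]);return o,d/np.linalg.norm(d)
def atz(c,xy,z):
    o,d=ray(c,xy);return o+d*(z-o[2])/d[2]
def tri(rs):
    A=sum(np.eye(3)-np.outer(d,d) for o,d in rs);b=sum((np.eye(3)-np.outer(d,d))@o for o,d in rs)
    return np.linalg.solve(A,b)
def proj(c,P):
    T=np.array(c['world_to_cam']);p=T[:3,:3]@np.array(P)+T[:3,3];q=np.array(c['mtx'])@(p*[1,-1,-1]);return q[:2]/q[2]
E
python3 - <<'E'
from h import *
np.set_printoptions(precision=4,suppress=True)
C={n:snap(n,n+'0.png') for n in('top','side')}
o=get_obs();print({k:o[k] for k in('time_s','ee_pos','tool_rot','opening','ft_force')})
print(C['top'].keys())
for n in C: print(n,ray(C[n],(280,210)))
for t in ['tin','tin_lip','lid','lid_lugs','lid_handle','jar','honey','shaker','mat','can','teaspoon']:
    for n in C:
        print(t,n,[(np.round(m['xy'],1).tolist(),round(float(m['p']),2)) for m in mark_of(n,t)][:5])
E
```

```text
{'time_s': 0.1, 'ee_pos': array([ 0.2499, -0.5174,  0.2569]), 'tool_rot': array([-0.0008,  0.9748,  0.223 , -0.    ]), 'opening': 0.9991238075974385, 'ft_force': array([ 0.2545, -0.5075,  0.1043])}
dict_keys(['img', 'mtx', 'world_to_cam'])
top (array([0.3538, 0.03  , 1.0877]), array([ 0.2179,  0.0053, -0.9759]))
side (array([0.0543, 0.8091, 1.2273]), array([ 0.3307, -0.5342, -0.778 ]))
tin top []
tin side [([294.3, 227.7], 0.86)]
tin_lip top []
tin_lip side []
lid top [([294.5, 235.1], 0.72), ([409.5, 244.0], 0.68)]
lid side [([294.5, 203.4], 0.63)]
lid_lugs top [([294.6, 213.6], 0.75), ([296.4, 260.3], 0.38)]
lid_lugs side [([272.9, 200.9], 0.68)]
lid_handle top [([296.9, 260.4], 0.59)]
lid_handle side [([314.2, 203.4], 0.92)]
jar top []
jar side []
honey top []
honey side []
shaker top [([189.4, 221.5], 0.8), ([144.6, 245.8], 0.58), ([207.2, 276.7], 0.57), ([210.6, 233.9], 0.5), ([177.5, 254.2], 0.49)]
shaker side [([247.0, 306.6], 0.81), ([225.8, 289.2], 0.73), ([219.9, 322.2], 0.72), ([276.1, 291.6], 0.6), ([247.8, 274.9], 0.49)]
mat top [([412.1, 242.3], 0.83)]
mat side [([338.6, 166.5], 0.75)]
can top [([178.8, 192.0], 0.64)]
can side [([196.8, 281.9], 0.81)]
teaspoon top [([367.1, 189.5], 0.49)]
teaspoon side [([290.4, 166.6], 0.42)]
```

View pics/top0.png

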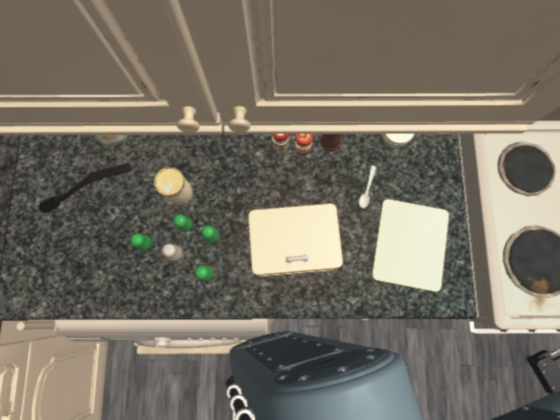

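View pics/side0.png

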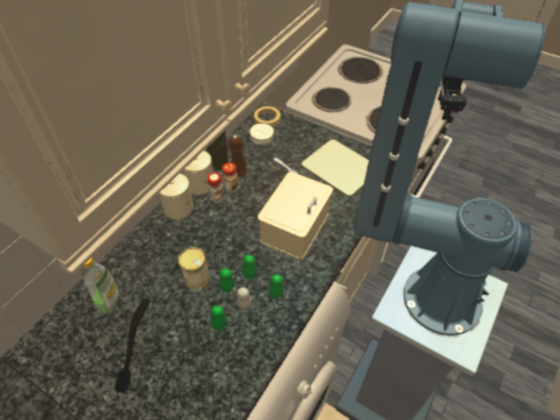

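Run:
```python
from h import *
np.set_printoptions(precision=4,suppress=True)
C={n:snap(n) for n in('top','side')}
T,S=C['top'],C['side']
print('lid',tri([ray(T,(294.5,235.1)),ray(S,(294.5,203.4))]))
print('lugs',tri([ray(T,(294.6,213.6)),ray(S,(272.9,200.9))]))
print('handle',tri([ray(T,(296.9,260.4)),ray(S,(314.2,203.4))]))
print('tin side z0',atz(S,(294.3,227.7),0))
print('mat',atz(T,(412.1,242.3),0),atz(S,(338.6,166.5),0))
for m in mark_of('top','shaker'):print('T',m['xy'],atz(T,m['xy'],0),m['p'])
for m in mark_of('side','shaker'):print('S',m['xy'],atz(S,m['xy'],0),m['p'])
print('can',atz(T,(178.8,192),0),atz(S,(196.8,281.9),0))
print('spoon',atz(T,(367.1,189.5),0),atz(S,(290.4,166.6),0))
# mask geometry
for n,t,z in (('top','lid',.122+.005),('top','mat',.008),('side','mat',.008)):
  for r in regions_of(n,t)[:2]:
    cs,_=cv2.findContours(r['mask'].astype(np.uint8),0,2);c=max(cs,key=cv2.contourArea)[:,0]
    P=np.array([atz(C[n],p,z)[:2] for p in c],np.float32)
    print(n,t,r['p'],r['box'],cv2.minAreaRect(P))
# enlarged shakers crop
im=cv2.resize(T['img'][180:320,110:250,::-1],(580,580),interpolation=cv2.INTER_CUBIC)
cv2.imwrite('pics/sh.png',im)
```

```text
lid [ 0.5054 -0.0012  0.1136]
lugs [ 0.5753 -0.0005  0.0786]
handle [ 0.4396 -0.0049  0.1517]
tin side z0 [0.4967 0.0047 0.    ]
mat [ 0.5037 -0.3296  0.    ] [ 0.5031 -0.3201  0.    ]
T [188.6, 223.4] [0.5593 0.2915 0.    ] 0.79
T [143.2, 242.7] [0.5055 0.4145 0.    ] 0.7
T [209.7, 236.7] [0.5215 0.2312 0.    ] 0.68
T [173.6, 257.4] [0.4645 0.3283 0.    ] 0.61
T [203.5, 276.3] [0.4129 0.2443 0.    ] 0.51
S [227.5, 288.9] [0.5481 0.3049 0.    ] 0.84
S [275.6, 290.4] [0.4246 0.2329 0.    ] 0.71
S [250.3, 272.1] [0.5235 0.2209 0.    ] 0.68
S [244.2, 305.5] [0.4751 0.3231 0.    ] 0.66
S [217.8, 322.2] [0.5085 0.4057 0.    ] 0.63
can [0.6503 0.3235 0.    ] [0.6401 0.3348 0.    ]
spoon [ 0.6556 -0.2123  0.    ] [ 0.6516 -0.2262  0.    ]
top lid 0.93 [249.6, 201.9, 93.2, 72.4] ((0.49736475944519043, 0.0003844648599624634), (0.16393178701400757, 0.22175784409046173), 4.340526103973389)
top mat 0.75 [370.2, 200.3, 80.5, 90.0] ((0.498529851436615, -0.32193443179130554), (0.1910167634487152, 0.22929003834724426), 78.80071258544922)
side mat 0.95 [300.5, 138.5, 65.7, 56.6] ((0.5001898407936096, -0.317699670791626), (0.1909165233373642, 0.23193559050559998), 79.290283203125)
```

View pics/sh.png

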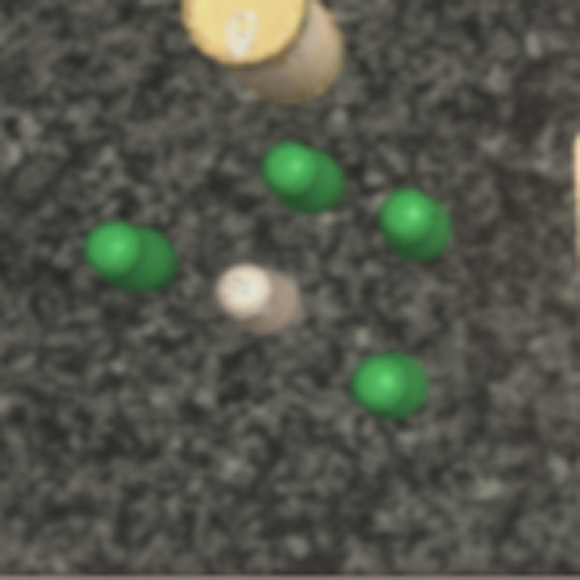

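The five shaker-shaped things in the top view are four green ones at (184,222), (209,233), (142,242) and (205,272), and one off-white/grey-topped one at (172,252). In the enlarged crop only the (172,252) one fits the description, so it is the salt shaker, at about (0.47, 0.325). The lid is at (295,240) with its handle at (297,259), and the cream mat is at (411,245). The spoon is at (368,188) and the can at (173,187).

Run:
```python
from h import *
np.set_printoptions(precision=4,suppress=True)
T,S=snap('top'),snap('side')
for n,c in(('top',T),('side',S)):
    for m in mark_of(n,'lid_handle')[:1]: print(n,m['xy'],atz(c,m['xy'],.154))
    for m in mark_of(n,'lid')[:1]: print(n,'lid',m['xy'],atz(c,m['xy'],.122))
# overlay model
def lidpts(x,y,yaw,z=.122):
    R=np.array([[np.cos(yaw),-np.sin(yaw)],[np.sin(yaw),np.cos(yaw)]])
    f=lambda a,b,h:np.r_[R@[a,b]+[x,y],z+h]
    return [f(a,b,.005) for a,b in((-.079,-.109),(.079,-.109),(.079,.109),(-.079,.109))],[f(-.052,-.026,.032),f(-.052,.026,.032)]
A,B=lidpts(.500,.0,np.radians(4.3))
out=[]
for c,(u,v) in((T,(240,190)),(S,(250,160))):
    im=cv2.resize(c['img'][v:v+110,u:u+110,::-1],None,fx=3.6,fy=3.6,interpolation=cv2.INTER_CUBIC)
    q=lambda P:tuple(int(k) for k in (proj(c,P)-[u,v]+.5)*3.6)
    for i in range(4): cv2.line(im,q(A[i]),q(A[(i+1)%4]),(255,0,0),1)
    cv2.line(im,q(B[0]),q(B[1]),(0,0,255),1)
    out.append(im)
cv2.imwrite('pics/ov.png',np.hstack(out))
```

```text
top [300.6, 258.6] [ 0.4448 -0.0131  0.154 ]
top lid [297.9, 237.3] [ 0.5004 -0.0087  0.122 ]
side [313.5, 203.4] [ 0.4392 -0.0025  0.154 ]
side lid [296.8, 206.2] [0.4884 0.0102 0.122 ]
```

View pics/ov.png

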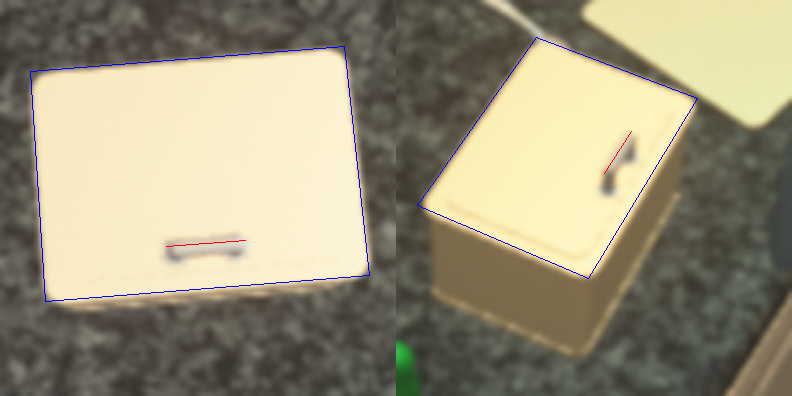

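The overlay shows the model pose matches: lid centre about (0.500, 0.000), yaw 4.3°, handle bar about (0.447, -0.004). The tool's y axis must lie along the lid's x axis.

```bash
cat >> h.py <<'E'
from scipy.spatial.transform import Rotation as Ro
def go(x,y,z,yyaw=None):
    """shift (cm) in tool axes and turn (deg) to bring TCP to xyz with tool-y at yaw yyaw (deg, mod 180)"""
    o=get_obs();q=o['tool_rot'];R=Ro.from_quat([q[1],q[2],q[3],q[0]]).as_matrix()
    s=R.T@(np.array([x,y,z])-o['ee_pos'])*100
    yy=np.degrees(np.arctan2(R[1,1],R[0,1]))
    t=0 if yyaw is None else -(((yyaw-yy)+90)%180-90)
    print('t%.1f'%o['time_s'],'pos',np.round(o['ee_pos'],4),'yyaw %.1f'%yy,'F',np.round(o['ft_force'],1),'open %.3f grip %.1f'%(o['opening'],o['grip_force']),'tilt',np.round(R[:,2],3),'-> shift',np.round(s,2),'turn %.1f'%t)
E
python3 -c "
from h import *
go(.447,-.004,.23,4.3)"
```

```text
t1.9 pos [ 0.25   -0.5178  0.2577] yyaw -64.2 F [-0.9  0.5  0.1] open 1.003 grip 0.0 tilt [-0. -0. -1.] -> shift [ 40.08 -37.71   2.77] turn -68.5
```

Emit:
{"method": "servo_tool", "body": {"plan": [[20, -18.8, 0, -34.2, -1], [20, -18.8, 0, -34.2, -1], [20, -18.8, 0, -34.2, -1], [20, -18.8, 0, -34.2, -1], [20, -18.8, 0, -34.2, -1]]}}

```text
time_s: 2.35
ee_pos: [0.3399, -0.2826, 0.2578]
tool_rot: [0.0, 0.865, 0.501, 0.0]
ft_force: [0.7, 0.2, 0.4]
opening: 1.0
grip_force: 0.0
```

```bash
python3 -c "
from h import *
go(.447,-.004,.23,4.3)"
```

```text
t2.4 pos [ 0.3399 -0.2826  0.2578] yyaw -29.8 F [0.7 0.2 0.4] open 1.000 grip 0.0 tilt [ 0. -0. -1.] -> shift [29.5  -4.56  2.78] turn -34.1
```

Emit:
{"method": "servo_tool", "body": {"plan": [[29.5, -4.6, 2.5, -34.1, -1], [29.5, -4.6, 2.5, -34.1, -1], [29.5, -4.6, 2.5, -34.1, -1], [29.5, -4.6, 2.5, -34.1, -1], [29.5, -4.6, 2.5, -34.1, -1]]}}

```text
time_s: 2.85
ee_pos: [0.43, -0.0502, 0.2372]
tool_rot: [0.001, 0.68, 0.733, 0.0]
ft_force: [1.4, -0.4, -0.1]
opening: 0.998
grip_force: 0.0
```

```bash
python3 -c "
from h import *
go(.447,-.004,.23,4.3)"
```

```text
t2.9 pos [ 0.43   -0.0502  0.2372] yyaw 4.3 F [ 1.4 -0.4 -0.1] open 0.998 grip 0.0 tilt [ 0.001 -0.001 -1.   ] -> shift [4.48 2.04 0.72] turn 0.0
```

Emit:
{"method": "servo_tool", "body": {"plan": [[4.5, 2.0, 2, 0, -1], [4.5, 2.0, 3.5, 0, -1], [4.5, 2.0, 3.7, 0, -1], [4.5, 2.0, 3.7, 0, -1], [4.5, 2.0, 3.7, 0, -1]]}}

```text
time_s: 3.35
ee_pos: [0.4467, -0.0069, 0.2007]
tool_rot: [0.001, 0.682, 0.731, 0.0]
ft_force: [-0.1, -0.1, 0.2]
opening: 1.0
grip_force: 0.0
```

```bash
python3 -c "
from h import *
go(.447,-.004,.159,4.3)
S=snap('side');cv2.imwrite('pics/s1.png',cv2.resize(S['img'][120:260,220:420,::-1],(800,560),interpolation=cv2.INTER_CUBIC))"
```

```text
t3.4 pos [ 0.4467 -0.0069  0.2007] yyaw 4.0 F [-0.1 -0.1  0.2] open 1.000 grip 0.0 tilt [ 0.001 -0.001 -1.   ] -> shift [0.29 0.05 4.17] turn -0.3
```

View pics/s1.png

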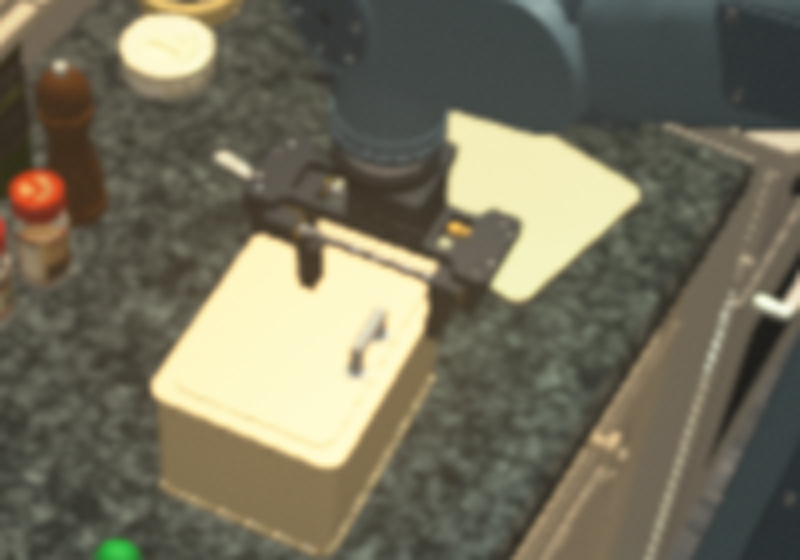

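Emit:
{"method": "servo_tool", "body": {"plan": [[0.2, 0, 2, 0, -1], [0.2, 0, 4.0, 0, -1], [0.2, 0, 4.2, 0, -1], [0.2, 0, 4.2, 0, 0.5], [0.2, 0, 4.2, 0, 0.6]], "newtons": 8}}

```text
time_s: 3.9
ee_pos: [0.447, -0.0045, 0.1591]
tool_rot: [0.001, 0.682, 0.731, 0.0]
ft_force: [0.4, -0.2, 0.3]
opening: 0.84
grip_force: 0.0
```

Emit:
{"method": "servo_tool", "body": {"plan": [[0, 0, 0, 0, 0.7], [0, 0, 0, 0, 0.8], [0, 0, 0, 0, 1], [0, 0, 0, 0, 1], [0, 0, 0, 0, 1]], "newtons": 8}}

```text
time_s: 4.4
ee_pos: [0.4462, -0.0037, 0.1579]
tool_rot: [0.0, 0.681, 0.732, 0.0]
ft_force: [-0.2, 0.2, 0.4]
opening: 0.39
grip_force: 0.0
```

Emit:
{"method": "servo_tool", "body": {"plan": [[0, 0, 0, 0, 1], [0, 0, 0, 0, 1], [0, 0, 0, 0, 1], [0, 0, 0, 0, 1], [0, 0, 0, 0, 1]], "newtons": 8}}

```text
time_s: 4.9
ee_pos: [0.4462, -0.0038, 0.1578]
tool_rot: [0.0, 0.682, 0.732, 0.0]
ft_force: [-0.5, -0.3, -0.8]
opening: 0.13
grip_force: 8.0
```

Emit:
{"method": "servo_tool", "body": {"plan": [[0, 0.12, -0.5, 0, 1], [0, 0.3, -1.0, 0, 1], [0, 0.47, -1.5, 0, 1], [0, 0.67, -2.0, 0, 1], [0, 0.67, -2.0, 0, 1]], "newtons": 20}}

```text
time_s: 5.4
ee_pos: [0.4536, -0.0034, 0.1787]
tool_rot: [0.001, 0.682, 0.732, 0.0]
ft_force: [1.1, -0.2, -2.9]
opening: 0.128
grip_force: 20.0
```

```bash
python3 -c "
from h import *
go(.446,-.004,.159,4.3)
S=snap('side');cv2.imwrite('pics/s2.png',cv2.resize(S['img'][120:260,220:420,::-1],(800,560),interpolation=cv2.INTER_CUBIC))"
```

```text
t5.4 pos [ 0.4536 -0.0034  0.1787] yyaw 4.1 F [ 1.1 -0.2 -2.9] open 0.128 grip 20.0 tilt [ 0.001 -0.    -1.   ] -> shift [-0.   -0.76  1.97] turn -0.2
```

View pics/s2.png

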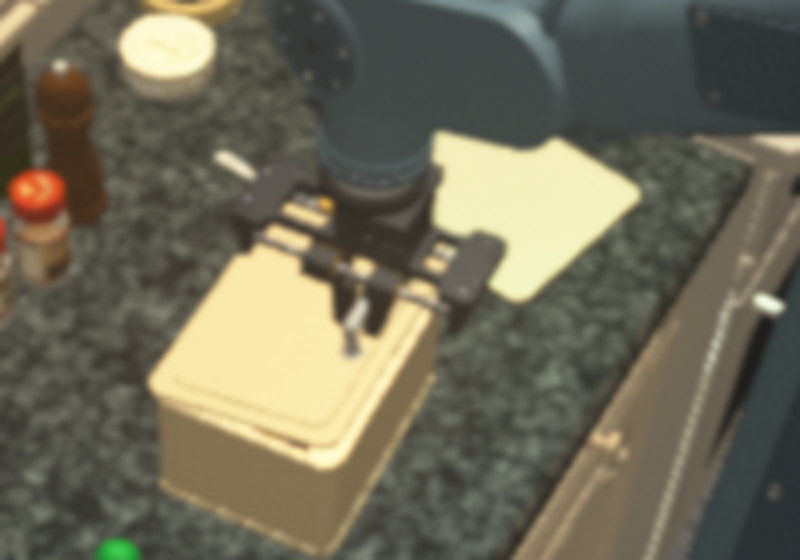

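Emit:
{"method": "servo_tool", "body": {"plan": [[0, 0.22, -0.5, 0, 1], [0, 0.46, -0.95, 0, 1], [0, 0.46, -0.95, 0, 1], [0, -0.1, -0.95, 0, 1], [0, -0.6, -0.95, 0, 1]], "newtons": 25}}

```text
time_s: 5.95
ee_pos: [0.4463, -0.0037, 0.1872]
tool_rot: [-0.0, 0.681, 0.732, -0.0]
ft_force: [-0.3, -0.1, -2.7]
opening: 0.122
grip_force: 25.0
```

Emit:
{"method": "servo_tool", "body": {"plan": [[0, -0.5, 0, 0, 1], [0, -0.8, 0, 0, 1], [0, -0.8, 0, 0, 1]], "newtons": 60}}

```text
time_s: 6.25
ee_pos: [0.4384, -0.0043, 0.1873]
tool_rot: [-0.0, 0.682, 0.732, -0.0]
ft_force: [-0.2, 0.6, -2.6]
opening: 0.121
grip_force: 60.0
```

```bash
python3 -c "
from h import *
go(.446,-.004,.159,4.3)
S=snap('side');cv2.imwrite('pics/s3.png',cv2.resize(S['img'][120:260,220:420,::-1],(800,560),interpolation=cv2.INTER_CUBIC))"
```

```text
t6.2 pos [ 0.4384 -0.0043  0.1873] yyaw 4.1 F [-0.2  0.6 -2.6] open 0.121 grip 60.0 tilt [-0.  0. -1.] -> shift [-0.02  0.76  2.83] turn -0.2
```

View pics/s3.png

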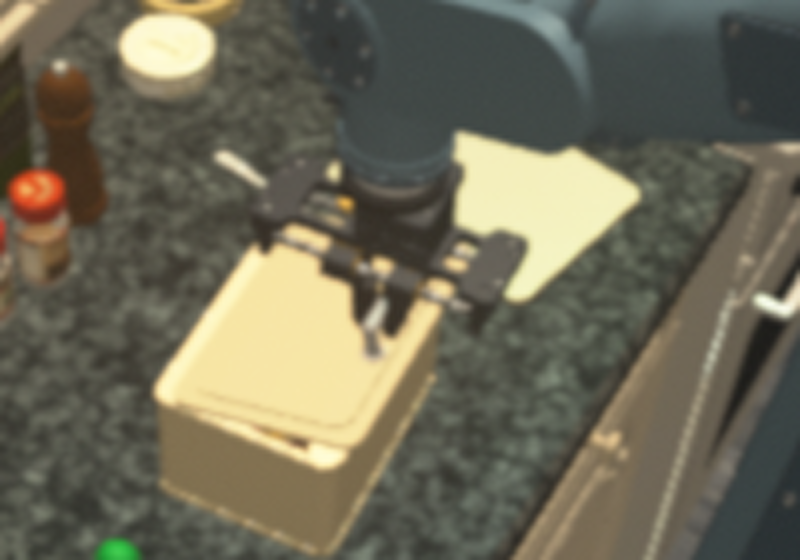

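The tin has not moved and the lid is tipped and drawn about 19 mm. Next I lift gently.

Emit:
{"method": "servo_tool", "body": {"plan": [[0, 0, -0.3, 0, 1], [0, 0, -0.6, 0, 1], [0, 0, -1.0, 0, 1], [0, 0, -1.0, 0, 1]]}}

```text
time_s: 6.7
ee_pos: [0.4395, -0.0044, 0.1982]
tool_rot: [0.001, 0.682, 0.732, 0.0]
ft_force: [-0.8, -0.5, -2.8]
opening: 0.114
grip_force: 60.0
```

Emit:
{"method": "servo_tool", "body": {"plan": [[0, 0, -1, 0, 1], [0, 0, -2.5, 0, 1], [0, 0, -4.5, 0, 1], [0, 0, -6.5, 0, 1], [0, 0, -7.0, 0, 1]]}}

```text
time_s: 7.2
ee_pos: [0.4402, -0.0046, 0.2702]
tool_rot: [0.002, 0.681, 0.732, 0.001]
ft_force: [0.2, 0.4, -2.6]
opening: 0.113
grip_force: 60.0
```

```bash
python3 -c "
from h import *
go(.446,-.004,.159,4.3)
S=snap('side');T=snap('top')
for n,c in(('top',T),('side',S)):
    for t in ('lid','lid_handle','lid_lugs','tin','jar','honey'): print(n,t,[(np.round(m['xy'],1),round(m['p'],2)) for m in mark_of(n,t)[:2]])
a=cv2.resize(S['img'][100:280,200:400,::-1],(400,360),interpolation=cv2.INTER_CUBIC);b=cv2.resize(T['img'][150:330,200:400,::-1],(400,360),interpolation=cv2.INTER_CUBIC)
cv2.imwrite('pics/s4.png',np.hstack([a,b]))"
```

```text
t7.2 pos [ 0.4402 -0.0046  0.2702] yyaw 4.1 F [ 0.2  0.4 -2.6] open 0.113 grip 60.0 tilt [ 0.004 -0.001 -1.   ] -> shift [ 0.04  0.54 11.12] turn -0.2
top lid []
top lid_handle []
top lid_lugs []
top tin []
top jar []
top honey []
side lid [(array([301.2, 182.9]), 0.82), (array([197.7, 281.5]), 0.74)]
side lid_handle []
side lid_lugs [(array([279.8, 179.9]), 0.96)]
side tin [(array([293.2, 228.8]), 0.66)]
side jar [(array([288. , 235.4]), 0.75)]
side honey [(array([302. , 212.5]), 0.41)]
```

View pics/s4.png

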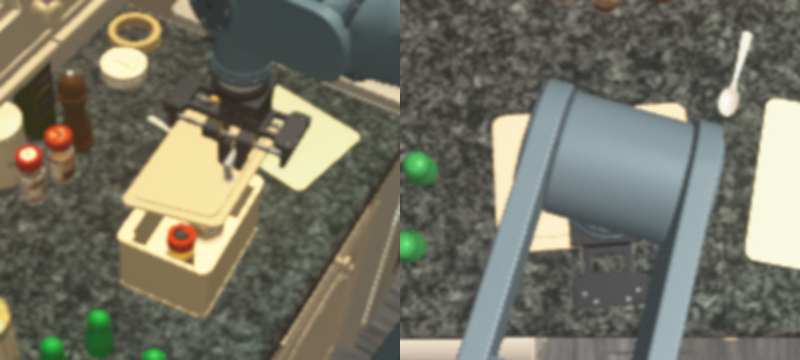

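```bash
python3 -c "
from h import *
S=snap('side')
T=snap('top')
y=np.radians(4.1)
for th in np.arange(.15,.5,.05):
    def P(x,z):
        X=x*np.cos(th)+z*np.sin(th);Z=-x*np.sin(th)+z*np.cos(th)
        return np.array([.440+X*np.cos(y),-.0046+X*np.sin(y),.266+Z])
    print(round(th,2),proj(S,P(.118,-.041)),proj(S,P(.052,-.032)))
go(.466,-.314,.25,-11)
for m in mark_of('side','jar')[:2]: print('jar',atz(S,m['xy'],.005),m['p'])
for m in mark_of('side','honey')[:2]: print('honey',atz(S,m['xy'],.005),m['p'])
for m in mark_of('side','lid_lugs')[:2]: print(m['xy'],m['p'])
for n,c in(('top',T),('side',S)):
  for r in regions_of(n,'mat')[:1]:
    cs,_=cv2.findContours(r['mask'].astype(np.uint8),0,2);k=max(cs,key=cv2.contourArea)[:,0]
    print(n,r['p'],cv2.minAreaRect(np.array([atz(c,p,.008)[:2] for p in k],np.float32)))
"
```

```text
0.15 [280.97869557 177.74607515] [300.53394299 180.95867227]
0.2 [281.87441666 179.34990367] [301.13180936 181.73468392]
0.25 [282.84610729 180.94132644] [301.76458446 182.4985495 ]
0.3 [283.89127128 182.51717262] [302.43076911 183.24858552]
0.35 [285.00732867 184.07434042] [303.1288048  183.98314352]
0.4 [286.19162079 185.60979747] [303.85707644 184.70061219]
0.45 [287.4414149  187.12058099] [304.61391526 185.39941934]
t8.0 pos [ 0.4389 -0.0043  0.2673] yyaw 4.1 F [ 0.3 -0.5 -2.7] open 0.116 grip 60.0 tilt [-0.  0. -1.] -> shift [-31.08   0.51   1.73] turn 15.1
jar [0.48618871 0.05431485 0.005     ] 0.58
honey [ 0.49529867 -0.0416809   0.005     ] 0.69
honey [0.63823362 0.33175502 0.005     ] 0.44
[279.3, 183.8] 0.63
top 0.95 ((0.4981628954410553, -0.3217429220676422), (0.18542887270450592, 0.22844654321670532), 78.54402160644531)
side 0.95 ((0.47965288162231445, -0.31347787380218506), (0.19021813571453094, 0.19132283329963684), 78.90868377685547)
```

Emit:
{"method": "servo_tool", "body": {"plan": [[-2, 0, 0, 1, 1], [-6, 0, 0, 3, 1], [-10, 0, 0, 6, 1], [-14, 0.1, 0, 9, 1], [-18, 0.1, 0, 12, 1]]}}

```text
time_s: 8.75
ee_pos: [0.4527, -0.1854, 0.2675]
tool_rot: [0.0, 0.755, 0.656, 0.0]
ft_force: [0.3, 0.4, -3.9]
opening: 0.114
grip_force: 60.0
```

Emit:
{"method": "servo_tool", "body": {"plan": [[-4, -0.6, 0, 3, 1], [-8, -1.2, 0, 3, 1], [-11, -1.8, 0, 3, 1], [-12.5, -2, 0, 3, 1], [-12.5, -2, 0, 3, 1]]}}

```text
time_s: 9.25
ee_pos: [0.4151, -0.3064, 0.2672]
tool_rot: [-0.0, 0.772, 0.635, -0.0]
ft_force: [0.6, 0.3, -3.4]
opening: 0.117
grip_force: 60.0
```

```bash
python3 -c "
from h import *
go(.463,-.3145,.105,-11.4)"
```

```text
t9.2 pos [ 0.4151 -0.3064  0.2672] yyaw -11.1 F [ 0.6  0.3 -3.4] open 0.117 grip 60.0 tilt [-0. -0. -1.] -> shift [ 0.13  4.86 16.22] turn 0.3
```

Emit:
{"method": "servo_tool", "body": {"plan": [[0.1, 2, 2, 0, 1], [0.1, 4, 5, 0, 1], [0.1, 4.9, 9, 0, 1], [0.1, 4.9, 13, 0, 1], [0.1, 4.9, 15, 0, 1]]}}

```text
time_s: 9.75
ee_pos: [0.4632, -0.3097, 0.1134]
tool_rot: [-0.003, 0.771, 0.637, 0.0]
ft_force: [0.1, 0.8, -3.2]
opening: 0.116
grip_force: 60.0
```

Emit:
{"method": "servo_tool", "body": {"plan": [[0, 0, 0.6, 0, 1], [0, 0, 1.2, 0, 1], [0, 0, 1.2, 0, 1], [0, 0, 1.2, 0, 1]]}}

```text
time_s: 10.15
ee_pos: [0.4648, -0.3137, 0.1069]
tool_rot: [0.001, 0.771, 0.637, 0.0]
ft_force: [0.3, -0.0, -2.7]
opening: 0.116
grip_force: 60.0
```

```bash
python3 -c "
from h import *
go(.463,-.3145,.091,-11.4)
S=snap('side');T=snap('top')
a=cv2.resize(S['img'][100:280,220:420,::-1],(400,360),interpolation=cv2.INTER_CUBIC);b=cv2.resize(T['img'][150:330,300:500,::-1],(400,360),interpolation=cv2.INTER_CUBIC)
cv2.imwrite('pics/s5.png',np.hstack([a,b]))
for t in ('lid','lid_lugs','lid_handle'): print([(t,m['xy'],m['p']) for m in mark_of('side',t)[:2]])
y=np.radians(-11.4);o=get_obs()['ee_pos']
for th in np.arange(.15,.5,.05):
    def P(x,z):
        X=x*np.cos(th)+z*np.sin(th);Z=-x*np.sin(th)+z*np.cos(th)
        return o-[0,0,.004]+np.array([X*np.cos(y),X*np.sin(y),Z])
    print(round(th,2),proj(S,P(.118,-.041)),proj(S,P(.052,-.032)))
"
```

```text
t10.2 pos [ 0.4648 -0.3137  0.1069] yyaw -10.9 F [ 0.3 -0.  -2.7] open 0.116 grip 60.0 tilt [ 0.002 -0.002 -1.   ] -> shift [-0.11 -0.16  1.59] turn 0.5
[('lid', [338.2, 154.7], 0.97)]
[('lid_lugs', [324.0, 153.8], 0.73)]
[('lid_handle', [348.6, 151.2], 0.65)]
0.15 [324.76627293 148.17052863] [339.01295471 152.92812294]
0.2 [325.29110026 149.66369237] [339.39384446 153.66872463]
0.25 [325.87420925 151.15557711] [339.80189709 154.4026011 ]
0.3 [326.51412261 152.6431073 ] [340.23615229 155.12810141]
0.35 [327.20928401 154.12324389] [340.69559924 155.8435959 ]
0.4 [327.95806118 155.59298586] [341.17917836 156.54747848]
0.45 [328.75874872 157.04937175] [341.6857832  157.23816901]
```

View pics/s5.png

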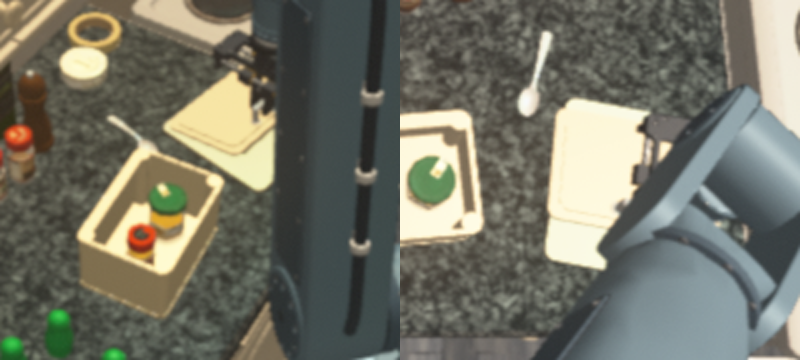

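Emit:
{"method": "servo_tool", "body": {"plan": [[-0.1, -0.2, 0.5, 0, 1], [-0.1, -0.2, 0.9, 0, 1], [-0.1, -0.2, 0.9, 0, 1]]}}

```text
time_s: 10.7
ee_pos: [0.4611, -0.3133, 0.0953]
tool_rot: [-0.001, 0.771, 0.636, -0.0]
ft_force: [0.6, -0.0, -3.5]
opening: 0.117
grip_force: 60.0
```

Emit:
{"method": "servo_tool", "body": {"plan": [[0, 0, 0.3, 0, 1], [0, 0, 0.5, 0, 1], [0, 0, 0.5, 0, 1]]}}

```text
time_s: 11.0
ee_pos: [0.4616, -0.3136, 0.0909]
tool_rot: [-0.0, 0.771, 0.637, -0.0]
ft_force: [0.2, -0.4, -3.4]
opening: 0.121
grip_force: 60.0
```

Emit:
{"method": "servo_tool", "body": {"plan": [[0, 0, 0.2, 0, 1], [0, 0, 0.4, 0, 1], [0, 0, 0.4, 0, 1]]}}

```text
time_s: 11.3
ee_pos: [0.4616, -0.3136, 0.0871]
tool_rot: [-0.0, 0.771, 0.637, -0.0]
ft_force: [-0.4, 0.1, -3.5]
opening: 0.115
grip_force: 60.0
```

Emit:
{"method": "servo_tool", "body": {"plan": [[0, 0, 0, 0, 1], [0, 0, 0, 0, 1], [0, 0, 0, 0, 1]], "newtons": 25}}

```text
time_s: 11.6
ee_pos: [0.4618, -0.3138, 0.0875]
tool_rot: [0.0, 0.771, 0.637, 0.0]
ft_force: [0.4, -0.1, -2.5]
opening: 0.125
grip_force: 25.0
```

Emit:
{"method": "servo_tool", "body": {"plan": [[0, -0.2, 0.4, 0, 1], [0, -0.45, 0.8, 0, 1], [0, -0.75, 1.2, 0, 1], [0, -0.95, 1.6, 0, 1], [0, -0.95, 1.6, 0, 1]], "newtons": 20}}

```text
time_s: 12.1
ee_pos: [0.452, -0.3118, 0.0708]
tool_rot: [-0.0, 0.771, 0.636, 0.0]
ft_force: [-0.7, -0.7, 0.8]
opening: 0.124
grip_force: 20.0
```

Emit:
{"method": "servo_tool", "body": {"plan": [[0, -0.25, 0.4, 0, 1], [0, -0.4, 0.6, 0, 1], [0, -0.4, 0.6, 0, 1]]}}

```text
time_s: 12.4
ee_pos: [0.4485, -0.3111, 0.0651]
tool_rot: [-0.0, 0.771, 0.637, 0.0]
ft_force: [1.4, -0.2, -0.7]
opening: 0.127
grip_force: 20.0
```

Emit:
{"method": "servo_tool", "body": {"plan": [[0, -0.05, 0.1, 0, 1], [0, -0.05, 0.2, 0, 1], [0, -0.05, 0.2, 0, 1]], "newtons": 6}}

```text
time_s: 12.7
ee_pos: [0.4484, -0.3114, 0.0643]
tool_rot: [0.0, 0.771, 0.637, -0.0]
ft_force: [-0.1, 2.3, 7.2]
opening: 0.13
grip_force: 6.0
```

Emit:
{"method": "servo_tool", "body": {"plan": [[0, 0, 0, 0, 1], [0, 0, 0, 0, 0.6], [0, 0, 0, 0, 0.6], [0, 0, 0, 0, 0.6], [0, 0, 0, 0, 0.6]]}}

```text
time_s: 13.2
ee_pos: [0.4478, -0.311, 0.0631]
tool_rot: [-0.0, 0.771, 0.637, -0.0]
ft_force: [-0.4, 0.3, -0.1]
opening: 0.2
grip_force: 0.0
```

Emit:
{"method": "servo_tool", "body": {"plan": [[0, 0, -1, 0, 0.4], [0, 0, -5, 0, 0], [0, 0, -10, 0, -0.5], [0, 0, -15, 0, -1], [0, 0, -18, 0, -1]]}}

```text
time_s: 13.7
ee_pos: [0.449, -0.312, 0.2486]
tool_rot: [0.003, 0.771, 0.637, 0.0]
ft_force: [-0.1, -0.2, 0.2]
opening: 0.632
grip_force: 0.0
```

```bash
python3 -c "
from h import *
go(.486,.054,.25,0)
S=snap('side');T=snap('top')
for n,c in(('top',T),('side',S)):
  for t,z in (('lid',.028),('lid_lugs',.019),('lid_handle',.06),('jar',.005),('honey',.005),('tin',0),('tin_lip',.122)):
    for m in mark_of(n,t)[:2]: print(n,t,np.round(m['xy'],1),np.round(atz(c,m['xy'],z),3),round(m['p'],2))
  for t,z in(('lid',.033),('jar',.111),('honey',.089),('tin',.122)):
   for r in regions_of(n,t)[:2]:
    cs,_=cv2.findContours(r['mask'].astype(np.uint8),0,2);k=max(cs,key=cv2.contourArea)[:,0]
    print(n,t,round(r['p'],2),cv2.minAreaRect(np.array([atz(c,p,z)[:2] for p in k],np.float32)))
a=cv2.resize(S['img'][100:280,220:420,::-1],(400,360),interpolation=cv2.INTER_CUBIC);b=cv2.resize(T['img'][150:330,250:450,::-1],(400,360),interpolation=cv2.INTER_CUBIC)
cv2.imwrite('pics/s6.png',np.hstack([a,b]))
"
```

```text
t13.7 pos [ 0.449  -0.312   0.2486] yyaw -10.9 F [-0.1 -0.2  0.2] open 0.632 grip 0.0 tilt [ 0.004 -0.004 -1.   ] -> shift [36.64 -3.3  -0.29] turn -10.9
top lid [414.5 241.5] [ 0.502 -0.327  0.028] 0.83
top lid_lugs [415.1 221.2] [ 0.559 -0.336  0.019] 0.8
top lid_handle [415.9 262.3] [ 0.443 -0.316  0.06 ] 0.67
top jar [276.4 250.1] [0.483 0.046 0.005] 0.67
top jar [293.9 242.7] [ 0.503 -0.002  0.005] 0.18
top tin [293.8 245.6] [ 0.496 -0.002  0.   ] 0.57
top tin [313.  243.1] [ 0.503 -0.055  0.   ] 0.21
top tin_lip [291.9 215.9] [0.554 0.006 0.122] 0.57
top lid 0.76 ((0.5016932487487793, -0.304604172706604), (0.19021838903427124, 0.16049040853977203), 78.05857849121094)
top jar 0.6 ((0.48437488079071045, 0.04673519358038902), (0.042275570333004, 0.05242912098765373), 89.77125549316406)
top honey 0.66 ((0.49532824754714966, -0.051512811332941055), (0.06267209351062775, 0.07292449474334717), 44.770835876464844)
top honey 0.23 ((0.49926620721817017, -0.001163966953754425), (0.17031149566173553, 0.2248573750257492), 5.752538204193115)
top tin 0.84 ((0.4945688247680664, 0.0002976730465
[... 678 characters left out ...]
85, -0.3153838515281677), (0.22343052923679352, 0.16575729846954346), 81.01361846923828)
side jar 0.79 ((0.48057371377944946, 0.06611628830432892), (0.039524905383586884, 0.07557694613933563), 30.786540985107422)
side honey 0.87 ((0.4847414493560791, -0.02472463995218277), (0.05757104605436325, 0.1266481727361679), 30.940452575683594)
side honey 0.28 ((0.47803714871406555, -0.26455095410346985), (0.21049314737319946, 0.1533210426568985), 79.17127227783203)
side tin 0.75 ((0.4818305969238281, 0.03691708296537399), (0.1827295869588852, 0.28845319151878357), 5.916306972503662)
side tin 0.62 ((0.46722155809402466, -0.23272019624710083), (0.2053844928741455, 0.1502898782491684), 78.7614517211914)
```

View pics/s6.png

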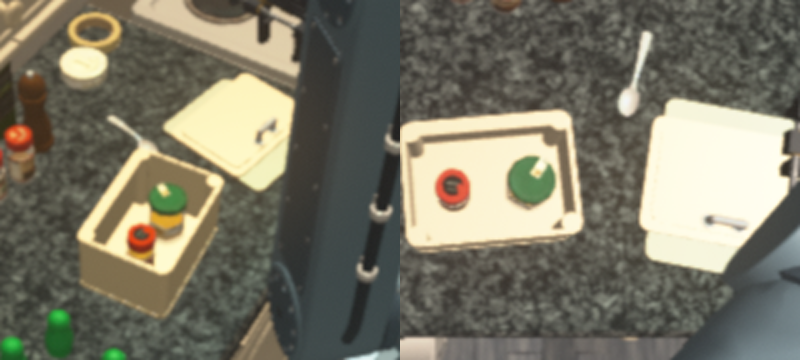

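The picture shows the lid laid handle-up on the mat, with its centre at about (0.502, -0.321). The open tin holds the red-capped jar at top px (276,244) and the green honey jar at (316,240).

```bash
python3 -c "
from h import *
S=snap('side');T=snap('top')
for n,c,b in(('top',T,(255,220,300,270)),('side',S,(270,195,310,240))):
    h=cv2.cvtColor(c['img'],cv2.COLOR_RGB2HSV);m=(((h[...,0]<7)|(h[...,0]>172))&(h[...,1]>150)&(h[...,2]>60)).astype(np.uint8)
    k=np.zeros_like(m);k[b[1]:b[3],b[0]:b[2]]=m[b[1]:b[3],b[0]:b[2]]
    p=cv2.findNonZero(k)[:,0];hull=cv2.convexHull(p)
    M=cv2.moments(hull);print(n,len(p),p.min(0),p.max(0))
    # best cap-cylinder fit by IoU of hull
    H=np.zeros(k.shape,np.uint8);cv2.fillConvexPoly(H,hull,1);best=[]
    a=np.linspace(0,2*np.pi,24)
    for x in np.arange(.465,.506,.001):
      for y in np.arange(.03,.066,.001):
        q=np.array([proj(c,(x+.0223*np.cos(t),y+.0223*np.sin(t),z)) for t in a for z in(.09,.111)])
        I=np.zeros(k.shape,np.uint8);cv2.fillConvexPoly(I,cv2.convexHull(np.round(q).astype(np.int32)),1)
        best.append(((I&H).sum()/(I|H).sum(),round(x,3),round(y,3)))
    best.sort();print(best[-4:])
go(.487,.049,.23,4.3)
for n in ('top','side'):
  for t in ('shaker',):
    c=T if n=='top' else S
    for m in mark_of(n,t): print(n,np.round(m['xy']),np.round(atz(c,m['xy'],0),3),round(m['p'],2))
"
```

```text
top 149 [268 235] [283 251]
[(np.float64(0.7422680412371134), np.float64(0.49), np.float64(0.05)), (np.float64(0.7448275862068966), np.float64(0.49), np.float64(0.049)), (np.float64(0.7474048442906575), np.float64(0.49), np.float64(0.044)), (np.float64(0.7474048442906575), np.float64(0.49), np.float64(0.047))]
side 36 [285 219] [296 224]
[(np.float64(0.27014218009478674), np.float64(0.49), np.float64(0.052)), (np.float64(0.27014218009478674), np.float64(0.492), np.float64(0.043)), (np.float64(0.2714285714285714), np.float64(0.488), np.float64(0.051)), (np.float64(0.2727272727272727), np.float64(0.494), np.float64(0.041))]
t15.0 pos [ 0.448  -0.3111  0.2434] yyaw -10.9 F [-0.5  0.1  0.6] open 1.000 grip 0.0 tilt [ 0. -0. -1.] -> shift [36.1  -3.    1.34] turn -15.2
top [147. 242.] [0.506 0.403 0.   ] 0.82
top [189. 224.] [0.557 0.29  0.   ] 0.82
top [212. 235.] [0.525 0.224 0.   ] 0.75
top [205. 274.] [0.418 0.239 0.   ] 0.69
top [175. 254.] [ 0.474  0.325 -0.   ] 0.54
side [219. 325.] [0.501 0.41  0.   ] 0.87
side [249. 274.] [0.523 0.229 0.   ] 0.86
side [246. 305.] [0.472 0.321 0.   ] 0.78
side [275. 291.] [0.424 0.236 0.   ] 0.7
side [228. 287.] [0.552 0.299 0.   ] 0.58
```

Emit:
{"method": "servo_tool", "body": {"plan": [[18, -1.2, 0, -7.6, -0.55], [18, -1.2, 0, -7.6, -0.55], [18, -1.2, 0, -7.6, -0.55], [18, -1.2, 0, -7.6, -0.55], [18, -1.2, 0, -7.6, -0.55]]}}

```text
time_s: 15.6
ee_pos: [0.4705, -0.1286, 0.2434]
tool_rot: [-0.0, 0.726, 0.688, 0.0]
ft_force: [0.5, -0.8, -0.7]
opening: 0.77
grip_force: 0.0
```

```bash
python3 -c "
from h import *
go(.489,.048,.22,4.3)"
```

```text
t15.6 pos [ 0.4705 -0.1286  0.2434] yyaw -3.1 F [ 0.5 -0.8 -0.7] open 0.770 grip 0.0 tilt [ 0.     0.001 -1.   ] -> shift [17.73  0.9   2.36] turn -7.4
```

Emit:
{"method": "servo_tool", "body": {"plan": [[17.7, 0.9, 2, -7.4, -0.55], [17.7, 0.9, 2, -7.4, -0.55], [17.7, 0.9, 2, -7.4, -0.55], [17.7, 0.9, 2, -7.4, -0.55], [17.7, 0.9, 2, -7.4, -0.55]]}}

```text
time_s: 16.1
ee_pos: [0.4895, 0.0464, 0.2229]
tool_rot: [-0.0, 0.68, 0.733, -0.0]
ft_force: [0.3, -1.6, -0.3]
opening: 0.772
grip_force: 0.0
```

Emit:
{"method": "servo_tool", "body": {"plan": [[0, 0, 0, 0, -0.55], [0, 0, 0, 0, -0.55]]}}

```text
time_s: 16.3
ee_pos: [0.4899, 0.0427, 0.2235]
tool_rot: [0.0, 0.682, 0.731, -0.0]
ft_force: [-0.0, -0.0, 0.3]
opening: 0.776
grip_force: 0.0
```

```bash
python3 -c "
from h import *
go(.489,.048,.092,4.3)"
```

```text
t16.3 pos [0.4899 0.0427 0.2235] yyaw 4.0 F [-0.  -0.   0.3] open 0.776 grip 0.0 tilt [ 0.    -0.001 -1.   ] -> shift [ 0.54 -0.06 13.15] turn -0.3
```

Emit:
{"method": "servo_tool", "body": {"plan": [[0.5, -0.1, 4, 0, -0.55], [0.5, -0.1, 8, 0, -0.55], [0.5, -0.1, 10, 0, -0.55], [0.5, -0.1, 12, 0, -0.55], [0.5, -0.1, 13.1, 0, -0.55]]}}

```text
time_s: 16.8
ee_pos: [0.4876, 0.0475, 0.0909]
tool_rot: [-0.001, 0.682, 0.731, -0.001]
ft_force: [-0.1, 0.8, 0.1]
opening: 0.776
grip_force: 0.0
```

Emit:
{"method": "servo_tool", "body": {"plan": [[0, 0, 0, 0, -0.2], [0, 0, 0, 0, -0.1], [0, 0, 0, 0, 0], [0, 0, 0, 0, 0.1], [0, 0, 0, 0, 0.3]], "newtons": 15}}

```text
time_s: 17.3
ee_pos: [0.4893, 0.0489, 0.0935]
tool_rot: [0.001, 0.681, 0.732, 0.001]
ft_force: [0.3, -0.4, 4.4]
opening: 0.489
grip_force: 15.0
```

Emit:
{"method": "servo_tool", "body": {"plan": [[0, 0, 0, 0, 1], [0, 0, 0, 0, 1], [0, 0, -0.5, 0, 1], [0, 0, -2, 0, 1], [0, 0, -3, 0, 1]], "newtons": 25}}

```text
time_s: 17.8
ee_pos: [0.488, 0.0492, 0.1229]
tool_rot: [-0.0, 0.681, 0.732, -0.0]
ft_force: [0.3, -0.1, -2.6]
opening: 0.488
grip_force: 25.0
```

Emit:
{"method": "servo_tool", "body": {"plan": [[0, 0, -3, 0, 1], [0, 0, -6, 0, 1], [0, 0, -10, 0, 1], [0, 0, -12, 0, 1], [0, 0, -12, 0, 1]]}}

```text
time_s: 18.3
ee_pos: [0.4901, 0.0489, 0.2459]
tool_rot: [0.003, 0.681, 0.732, 0.002]
ft_force: [1.4, 0.4, -1.4]
opening: 0.488
grip_force: 25.0
```

```bash
python3 -c "
from h import *
go(.398,.355,.24,67)
S=snap('side')
im=cv2.resize(S['img'][110:310,190:390,::-1],(600,600),interpolation=cv2.INTER_CUBIC)
cv2.imwrite('pics/s7.png',im)
T=snap('top');print(atz(T,(205,318),0))
print([(n,m['xy'],m['p'],atz(T if n=='top' else S,m['xy'],.14)) for n in('top','side') for m in mark_of(n,'jar')[:2]])"
```

```text
t18.3 pos [0.4901 0.0489 0.2459] yyaw 4.1 F [ 1.4  0.4 -1.4] open 0.488 grip 25.0 tilt [ 0.007 -0.001 -1.   ] -> shift [31.19 -7.01  0.5 ] turn -62.9
[0.3031662  0.23615623 0.        ]
[('side', [290.0, 210.7], 0.94, array([0.48964719, 0.04896153, 0.14      ]))]
```

View pics/s7.png

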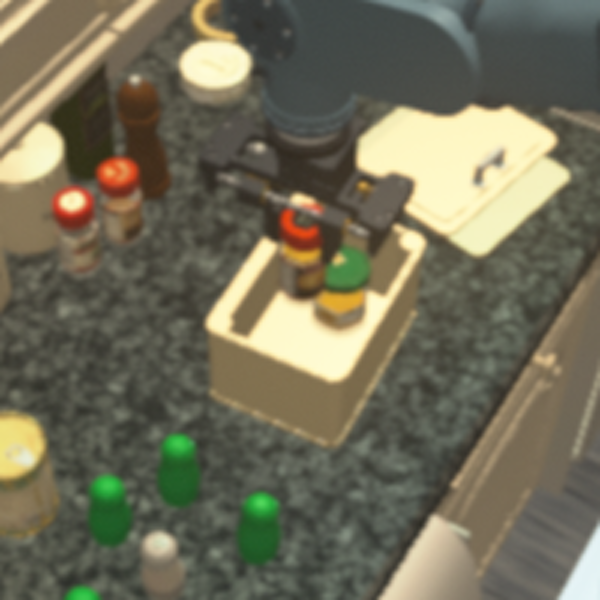

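The jar is held upright and clear of the tin. Next I carry it to the free spot in front of the grey-topped shaker. My picture views are used up, so from here I check by numbers only.

Emit:
{"method": "servo_tool", "body": {"plan": [[3, -0.6, 0, -6, 1], [7, -1.5, 0, -12, 1], [11, -2.4, 0, -18, 1], [15, -3.4, 0, -24, 1], [18, -4, 0, -31, 1]]}}

```text
time_s: 19.0
ee_pos: [0.4335, 0.2274, 0.2404]
tool_rot: [-0.002, 0.459, 0.889, -0.001]
ft_force: [-0.4, 0.6, -1.7]
opening: 0.487
grip_force: 25.0
```

```bash
python3 -c "
from h import *
go(.398,.355,.24,67)"
```

```text
t19.0 pos [0.4335 0.2274 0.2404] yyaw 35.4 F [-0.4  0.6 -1.7] open 0.487 grip 25.0 tilt [-0.004 -0.    -1.   ] -> shift [12.46  4.49  0.04] turn -31.6
```

Emit:
{"method": "servo_tool", "body": {"plan": [[4, 1.4, 0, -8, 1], [8, 2.8, 0, -16, 1], [11, 4, 0, -24, 1], [12.5, 4.5, 0, -31.6, 1], [12.5, 4.5, 0, -31.6, 1]]}}

```text
time_s: 19.5
ee_pos: [0.3988, 0.3551, 0.2402]
tool_rot: [-0.002, 0.2, 0.98, -0.001]
ft_force: [-0.1, 1.0, -0.8]
opening: 0.489
grip_force: 25.0
```

```bash
python3 -c "
from h import *
go(.398,.355,.0885,67)"
```

```text
t19.5 pos [0.3988 0.3551 0.2402] yyaw 66.9 F [-0.1  1.  -0.8] open 0.489 grip 25.0 tilt [-0.003 -0.001 -1.   ] -> shift [ 3.000e-02 -1.000e-02  1.517e+01] turn -0.1
```

Emit:
{"method": "servo_tool", "body": {"plan": [[0, 0, 4, 0, 1], [0, 0, 8, 0, 1], [0, 0, 11.5, 0, 1], [0, 0, 13.7, 0, 1], [0, 0, 14.5, 0, 1]]}}

```text
time_s: 20.0
ee_pos: [0.3986, 0.3515, 0.0935]
tool_rot: [-0.003, 0.204, 0.979, -0.002]
ft_force: [-0.9, -0.1, -0.5]
opening: 0.492
grip_force: 25.0
```

Emit:
{"method": "servo_tool", "body": {"plan": [[0, 0, 0.2, 0, 1], [0, 0, 0.4, 0, 1], [0, 0, 0.4, 0, 1]]}}

```text
time_s: 20.3
ee_pos: [0.4014, 0.3541, 0.0944]
tool_rot: [0.001, 0.203, 0.979, 0.001]
ft_force: [0.4, -0.4, -1.7]
opening: 0.484
grip_force: 25.0
```

Emit:
{"method": "servo_tool", "body": {"plan": [[0, 0, 0.2, 0, 1], [0, 0, 0.4, 0, 1], [0, 0, 0.4, 0, 1]]}}

```text
time_s: 20.6
ee_pos: [0.4006, 0.3539, 0.0895]
tool_rot: [0.0, 0.202, 0.979, 0.0]
ft_force: [0.9, 0.5, -1.1]
opening: 0.489
grip_force: 25.0
```

Emit:
{"method": "servo_tool", "body": {"plan": [[0, 0, 0.15, 0, 1], [0, 0, 0.15, 0, 1], [0, 0, 0.15, 0, 1]]}}

```text
time_s: 20.9
ee_pos: [0.401, 0.3541, 0.0885]
tool_rot: [0.0, 0.202, 0.979, 0.0]
ft_force: [-1.0, -0.4, 4.7]
opening: 0.488
grip_force: 25.0
```

Contact shows as +4.7 N on the tool, so I open gently and retreat straight up.

Emit:
{"method": "servo_tool", "body": {"plan": [[0, 0, 0, 0, 0], [0, 0, 0, 0, -0.1], [0, 0, 0, 0, -0.3], [0, 0, 0, 0, -0.4], [0, 0, 0, 0, -0.4]]}}

```text
time_s: 21.4
ee_pos: [0.4004, 0.3538, 0.0876]
tool_rot: [-0.0, 0.202, 0.979, -0.0]
ft_force: [0.4, -0.3, -0.0]
opening: 0.702
grip_force: 0.0
```

Emit:
{"method": "servo_tool", "body": {"plan": [[0, 0, -2, 0, -0.4], [0, 0, -6, 0, -0.4], [0, 0, -10, 0, -0.4], [0, 0, -14, 0, -0.4], [0, 0, -16, 0, -0.4]]}}

```text
time_s: 21.9
ee_pos: [0.4018, 0.3546, 0.2518]
tool_rot: [0.002, 0.202, 0.979, 0.002]
ft_force: [-0.4, 0.6, 0.2]
opening: 0.701
grip_force: 0.0
```

Emit:
{"method": "servo_tool", "body": {"plan": [[-8, -16, -3, 0, -0.4], [-8, -16, -3, 0, -0.4], [-8, -16, -3, 0, -0.4], [-8, -16, -3, 0, -0.4], [-8, -16, -3, 0, -0.4]]}}

```text
time_s: 22.4
ee_pos: [0.4114, 0.1724, 0.2787]
tool_rot: [0.001, 0.204, 0.979, -0.0]
ft_force: [0.1, 0.3, -0.0]
opening: 0.702
grip_force: 0.0
```

```bash
python3 -c "
from h import *
go(.3,-.3,.28,0)
S=snap('side');T=snap('top')
for n,c in(('top',T),('side',S)):
  for t,z in (('jar',0),('shaker',0),('honey',.005),('tin',0),('lid',.028),('can',0),('teaspoon',0)):
    for m in mark_of(n,t)[:5]:
      if m['p']>.4: print(n,t,np.round(m['xy'],1),np.round(atz(c,m['xy'],z),3),round(m['p'],2))
for n,t,z in (('top','lid',.033),('top','tin',.122)):
  for r in regions_of(n,t)[:1]:
    cs,_=cv2.findContours(r['mask'].astype(np.uint8),0,2);k=max(cs,key=cv2.contourArea)[:,0]
    print(t,r['p'],cv2.minAreaRect(np.array([atz(T,p,z)[:2] for p in k],np.float32)))
# jar upright: red cap blob vs expected
for n,c in(('top',T),('side',S)):
    h=cv2.cvtColor(c['img'],cv2.COLOR_RGB2HSV);m=(((h[...,0]<7)|(h[...,0]>172))&(h[...,1]>150)&(h[...,2]>60)).astype(np.uint8)
    e=proj(c,(.400,.354,.1));u,v=e.astype(int);w=m[v-15:v+15,u-15:u+15];ys,xs=np.nonzero(w);print(n,'exp cap',e,'red',(xs.mean()+u-15,ys.mean()+v-15) if len(xs) else None,len(xs))
"
```

```text
t22.4 pos [0.4114 0.1724 0.2787] yyaw 66.4 F [ 0.1  0.3 -0. ] open 0.702 grip 0.0 tilt [ 0.002 -0.001 -1.   ] -> shift [ -8.69 -47.75  -0.12] turn 66.4
top shaker [188.7 224.3] [0.557 0.291 0.   ] 0.58
top honey [314.1 241.2] [ 0.507 -0.058  0.005] 0.96
top honey [179.1 190.5] [0.653 0.322 0.005] 0.66
top tin [294.2 242.9] [ 0.503 -0.003  0.   ] 0.95
top lid [416.2 242.2] [ 0.5   -0.331  0.028] 0.75
top can [180.7 191.8] [0.651 0.318 0.   ] 0.87
top teaspoon [364.7 190. ] [ 0.654 -0.205  0.   ] 0.75
side jar [258.2 327.7] [0.403 0.359 0.   ] 0.89
side shaker [277.7 292. ] [0.416 0.234 0.   ] 0.83
side shaker [249.  272.9] [0.525 0.225 0.   ] 0.82
side shaker [245.8 305.6] [0.471 0.321 0.   ] 0.68
side shaker [218.  323.9] [0.505 0.41  0.   ] 0.57
side shaker [227.7 290.5] [0.544 0.309 0.   ] 0.49
side honey [299.8 214.9] [ 0.507 -0.047  0.005] 0.45
side tin [246.1 307.5] [0.467 0.325 0.   ] 0.72
side tin [291.4 228.2] [0.504 0.011 0.   ] 0.7
side can [196.  277.1] [0.653 0.323 0.   ] 0.86
lid 0.85 ((0.4985056221485138, -0.3208119869232178), (0.2237914502620697, 0.16475190222263336), 79.3145523071289)
tin 0.91 ((0.49329203367233276, 0.0005244165658950806), (0.1596989929676056, 0.2183413803577423), 4.870643615722656)
top exp cap [150.83778561 279.57916557] red None 0
side exp cap [258.78399601 310.44418611] red (np.float64(257.99236641221376), np.float64(310.46564885496184)) 131
```

```bash
python3 -c "
from bench import *
print(finish_job())"
```

```text
the job is handed in; nothing more can be done
None
```

I handed the job in at about 22 s, and the judge returned no verdict. The last images put the lid handle-up on the mat's centre and the red-capped jar upright about 8 cm from the grey-topped shaker, with the tin and honey jar in place, though I viewed 11 pictures against the limit of 10.

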